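# Fill the box under the tipping hopper

### The job

Slide the steel box along its rails until it stands centred under the spout, then press down the flat pad at the side of the tipping pan so that both bushings roll out of the pan, drop through the spout and land in the box. Do not touch the bushings with the fingers, and leave the box standing under the spout.

Things in the scene. Friction and masses are not known exactly. Their poses are not given: they have to be found in the camera images.
- spout (a point): Centre of the lower end, 100 mm above the table, of the fixed steel spout: a square tube 64 mm wide (58 inside) flaring into a 117 mm square hopper with a plate up to z 240 mm on its -y side. Axes: z up, y along the rails from the box's start to the spout, x away from the robot. The pan's press pad, at rest: 40 (x) by 36 mm plate, middle of its top at x -95, y +6, z +134 mm from here.
- box (a point): Centre of the inner floor, z 39 mm, of the open steel box on the rails: 100 x 100 mm, walls 3 mm, top at z 86 mm; axes as the spout's. Starts 110-190 mm from the spout at -y; slides only along y, with 3 N, stays where left, can go 50 mm too far. Handle: upright round post, 16 mm thick, at y -160 mm from here, z 36 (carriage plate) to 100 mm. A like box without handle, off the rails, is not used.
- bushing_a: Steel bushing, a cylinder 22 mm thick, 40 long, 0.1 kg; origin at its centre, x along its length. Starts in the tipping pan, a dark tray 56 x 125 mm hinged beside the hopper, y +75 mm from the spout. Pressing the pad (on an arm on the pan's robot side) 50 to 55 mm straight down, 3 to 8 N, tips the pan 40 degrees and empties it within 1 s; hard stop near 57 mm; it springs back when let go.
- bushing_b: The second bushing, the same as the first and lying beside it in the tipping pan, against the pan's rear (+y) wall; origin at its centre. Neither may be touched with the fingers; they roll out over the pan's front edge into the hopper.
There are look-alikes about, which are no part of the job. What is shaped like the bushing_b but purple, red or yellow is not meant.

How it is judged:
By the outcome, as a careful person would: the job done as asked, in the order asked, and still so for the second after the job is handed in, with the robot touching nothing.
It also fails if it takes over 46 s, if anything falls off the work surface, if the arm or the gripper's body presses on something with over 40 N, if the wrist force passes 120 N, or if a joint passes its speed limit or range.

### The arm

A 7-joint arm with a two-finger parallel gripper is mounted at the origin on the work surface. World frame = base frame: x ahead of the robot, y to its left, z up, the work surface at z = 0. Lengths are in m, angles in rad, forces in N, time in s.
With the tool pointing down it reaches from about 0.425 to 0.975 m from the base axis. Payload 16.7 kg.
Tool frame: the origin (TCP) lies on the centre line of the jaws, within the pads' length; the fingertips stand 19 mm ahead of it and the grasp point (between the pads) is the TCP; z points along the fingers, y is the direction in which the jaws open and shut (so a half turn about z gives the same grasp; the last joint's range is limited). The gripper opens to 85 mm and grips with 20 to 120 N. Pads are 22 mm wide; open, the fingers measure 114 mm over their backs; the gripper's body (76 mm by 85 mm) begins 54 mm behind the grasp point. The pads swing forward as they close: fully open they stand 13 mm farther back than shut.
Start: joints at [-1.464, 0.426, 0.074, 1.606, -0.034, 1.111, -0.067], TCP at [0.171, 0.653, 0.25] pointing down, gripper open.
Joint ranges: [-2.85, 2.85], [-0.5, 2.14], [-1.23, 1.37], [0.21, 2.46], [-1.02, 4.16], [0.16, 2.05], [-2.73, 2.73]. Speed limits (rad/s): [1.89, 1.89, 2.39, 2.39, 3.01, 3.01, 3.01].

### API

Orientations are given as a rotation vector (axis times angle).
In Python, from bench import ctrl, capture gives the robot as it stands.
- The arm moves only by the tool drive_tool, never from a script. Its argument "deltas" is a list of rows, each a list of 4 numbers: the shift along the tool's x, y, z in m, then the turn about the tool's z in rad. In form: [[x, y, z, roll], ...]. A call has 1 to 10 rows; each row shifts and turns the pose as measured when the row begins, along the tool's axes as they then stand; what a row does not reach is not made up. A row lasts 1/10 s, in which the tool goes at most 50 mm and 8.59 degrees, less where a joint would pass 70% of its speed; a pose out of reach is approached as far as the arm can. A call is refused whole if a number of a shift passes 0.05 or a number of a turn 0.15, either way. A call with a gripper value outside its range is refused whole. "fingers" is the closure, from 0 (fully open) to 1 (shut), set as the call begins (left out, the last holds). The fingers move at their own pace and stop on an object; "grip_force" is the grip in N (left out, the last holds). Time passes only in rows, so rows that do not move let the fingers close. It gives the time, the measured TCP pose, the force and the opening at its end, in the units of the state.
- ctrl.observe(): the state, without advancing time (a new reading comes with each control period).
- capture(name): name is "side" or "top" or "wrist"; returns a dict with "image" (400x640x3 uint8, red, green, blue), "z_map" (400x640 float32, m along the optical axis (not along the pixel's ray), 0 where there is no reading), "vertical_fov" (degrees; the focal length in pixels is half the picture's height over the tangent of half this angle, whatever the lens; pixels are square), "cx", "cy" (the principal point, pixels), "world_from_camera" (4x4, takes a point from camera to world coordinates); the wrist camera has in their place "hand_eye" (4x4, takes a point from camera to tool coordinates, whose origin is the TCP and whose axes are the flange's). Camera axes: x right, y down, z forward; pixel columns grow to the right and rows downward; lengths in m; the calibration is good to about 2 mm. A picture is of the moment at which its call begins: read the wrist's pose just before it.
- ctrl.job_done(): hands the job in, once; it reports no verdict.
The state is a dict: "clock": time; "joint_pos": joint angles; "qvel": joint speeds; "effort": joint torques, N m; "ee_pos": TCP position; "eef_rot": TCP orientation; "ft_force": force on the tool from outside, world axes, zero at the start; "wrist_torque": the same for the moment, N m; "width": finger opening in m.
Only numpy, scipy, OpenCV 4.12 (cv2) and the standard library are available. Lean on these libraries where they do the work, as an engineer would, in place of code of your own. Each camera call takes 0.05 s, during which the arm holds its last target.

## Working session

There is one attempt and no reset: what is moved stays moved. The work goes in short steps, Python scripts to look and compute and a tool call to move; the robot and the scene stay as the last step left them, time stands still between calls to the robot, and variables do not carry over. Pictures are saved under pics/ and viewed, and the job is handed in when it is done.

Besides the shell and the picture viewer there is one more tool, called after "Call:" as name([rows], argument=value, ...), one row to a line, values as JSON. drive_tool: Moves the arm, as the interface text tells. Its arguments: {"type":"object","properties":{"deltas":{"type":"array","items":{"type":"array","items":{"type":"number"}}},"fingers":{"type":"number"},"grip_force":{"type":"number"}},"required":["deltas"]}

```bash
mkdir -p pics; ls; cat > h.py <<'E'
import numpy as np,cv2
from bench import ctrl,capture
def save(n,im): cv2.imwrite('pics/'+n+'.png',im[:,:,::-1])
def world(c,T=None):
    h,w=c['z_map'].shape;f=h/2/np.tan(np.radians(c['vertical_fov'])/2)
    u,v=np.meshgrid(np.arange(w),np.arange(h));z=c['z_map']
    P=np.stack([(u-c['cx'])/f*z,(v-c['cy'])/f*z,z],-1)
    T=c['world_from_camera'] if T is None else T
    return P@T[:3,:3].T+T[:3,3]
E
python3 - <<'E'
from h import *
import pickle
s=ctrl.observe();print(s)
for n in('top','side'):
    c=capture(n);save(n+'0',c['image']);pickle.dump(c,open(n+'0.pkl','wb'));print(n,c['world_from_camera'],c['vertical_fov'],c['cx'],c['cy'],(c['z_map']==0).mean())
E
```

```text
pics
{'clock': 0.0, 'joint_pos': array([-1.4635036 ,  0.426756  ,  0.07385516,  1.60661001, -0.03410966,
        1.1108159 , -0.06714295]), 'qvel': array([-0.00164178, -0.00139038, -0.00071393, -0.0005069 ,  0.00069324,
        0.00059573,  0.00038096]), 'effort': array([-5.31058231e-04, -9.49822426e+01,  3.76039177e+00, -4.63493371e+01,
        1.92507886e-02,  1.03180390e-02,  2.47098836e-05]), 'ee_pos': array([0.17136391, 0.65248111, 0.24959338]), 'eef_rot': array([-4.02380815e-01, -3.11563855e+00,  2.08493233e-03]), 'ft_force': array([-0.46011135,  0.2065444 ,  0.19903932]), 'wrist_torque': array([-0.0195527 ,  0.04611527,  0.00831745]), 'width': 0.08496473942476773}
top [[ 0.15899562 -0.96627786  0.20255245  0.38283699]
 [-0.98727801 -0.15528316  0.03419458  0.08617029]
 [-0.00158848 -0.20541236 -0.97867422  0.8805586 ]
 [ 0.          0.          0.          1.        ]] 45.222153163320016 309.5954825918316 196.1208555036755 0.0040546875
side [[-0.98357765 -0.13779051  0.11657096  0.43826491]
 [-0.18038214  0.77233144 -0.60907014  0.59602687]
 [-0.00610733 -0.62009509 -0.78450289  0.78747307]
 [ 0.          0.          0.          1.        ]] 47.75984047841985 318.122871848397 202.03874432995383 0.00413671875
```

View pics/top0.png

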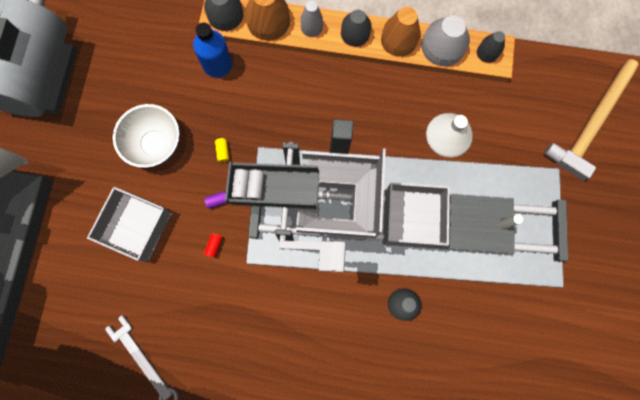

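View pics/side0.png

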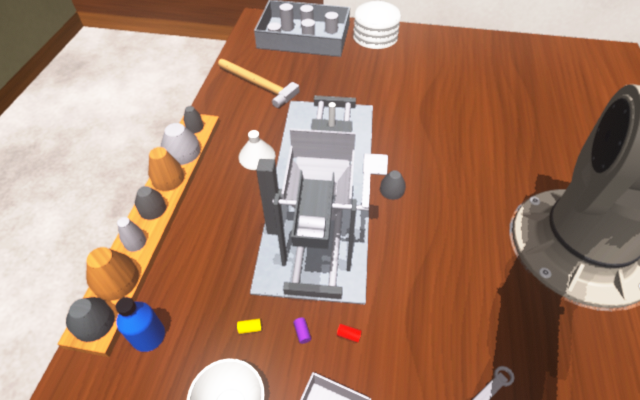

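Top view: the box on the rails is at about (417,215), its handle post top is at (518,219), the hopper is at (345,205), and the white pad is at (332,256). The two grey bushings sit in the pan at (247,183). The look-alikes are yellow (222,150), purple (216,200) and red (213,245), plus the off-rail box at (130,223) with no handle. Next I'll measure positions.

```bash
python3 - <<'E'
from h import *
import pickle
c=pickle.load(open('top0.pkl','rb'));P=world(c)
cs=pickle.load(open('side0.pkl','rb'));Q=world(cs)
for n,(u,v) in dict(post=(518,219),boxfloor=(417,215),pad=(332,256),plate=(480,220),base=(540,270),stop=(560,230),b1=(240,183),b2=(257,183)).items(): print(n,P[v,u].round(4))
for n,(u,v) in dict(pad=(376,164),post=(332,108)).items(): print('side',n,Q[v,u].round(4))
im=np.hstack([cv2.resize(c['image'][140:290,230:380],None,fx=2.6,fy=2.6,interpolation=2),cv2.resize(c['image'][140:290,380:530],None,fx=2.6,fy=2.6,interpolation=2)])
save('topcrop',im)
# pad: z 0.11..0.25 region around
def reg(P,ctr,r,zl,zh):
    m=(abs(P[...,0]-ctr[0])<r)&(abs(P[...,1]-ctr[1])<r)&(P[...,2]>zl)&(P[...,2]<zh);return P[m],m
for nm,W,u,v in(('top',P,332,256),('side',Q,376,164)):
    a,m=reg(W,W[v,u],.04,W[v,u,2]-.006,W[v,u,2]+.006);print(nm,'pad',len(a),a.min(0),a.max(0),np.median(a,0))
for nm,W,u,v in(('top',P,518,219),('side',Q,332,106)):
    a,m=reg(W,W[v,u],.03,.06,.11);print(nm,'post',len(a),a.min(0),a.max(0),np.median(a,0))
a,m=reg(P,P[215,417],.07,.078,.095);a=a[a[:,1]<P[215,417,1]+.06]
print('box top',len(a),np.percentile(a,[1,50,99],axis=0))
E
```

```text
post [ 0.5613 -0.2317  0.0978]
boxfloor [ 0.5544 -0.0791  0.0342]
pad [0.4405 0.066  0.233 ]
plate [ 0.563  -0.1905  0.0354]
base [ 0.4951 -0.3135  0.0086]
stop [ 0.5686 -0.3341  0.0307]
b1 [0.5236 0.2103 0.2155]
b2 [0.5269 0.186  0.2182]
side pad [0.4399 0.0683 0.2326]
side post [ 0.5596 -0.2217  0.0961]
top pad 710 [0.41983689 0.04858895 0.22699899] [0.46114674 0.08894229 0.23891581] [0.44034209 0.06692221 0.23342994]
side pad 441 [0.42000829 0.04992294 0.22665592] [0.4617542  0.09298102 0.23858174] [0.44061537 0.06950768 0.23292484]
top post 163 [ 0.55262403 -0.238659    0.06010709] [ 0.56822342 -0.22220578  0.10259334] [ 0.55876356 -0.22672771  0.09358723]
side post 110 [ 0.55293869 -0.23775154  0.06122328] [ 0.56797811 -0.21936848  0.10142444] [ 0.55968438 -0.22500942  0.08437866]
box top 585 [[ 0.49437527 -0.12472032  0.07807285]
 [ 0.5470345  -0.07637494  0.08482894]
 [ 0.59991862 -0.01953241  0.08839335]]
```

View pics/topcrop.png

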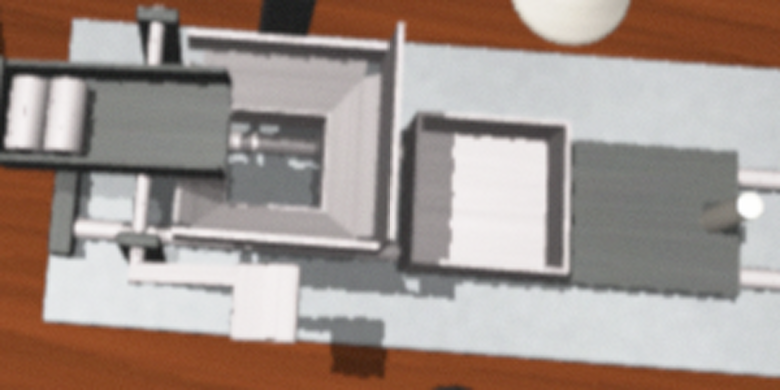

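```bash
python3 - <<'E'
from h import *
import pickle
c=pickle.load(open('top0.pkl','rb'));P=world(c)
cs=pickle.load(open('side0.pkl','rb'));Q=world(cs)
for nm,W,I in(('top',P,c['image']),('side',Q,cs['image'])):
    hsv=cv2.cvtColor(I,cv2.COLOR_RGB2HSV)
    def rect(m,n):
        a=W[m]
        r=cv2.minAreaRect(a[:,:2].astype(np.float32));print(nm,n,len(a),np.round(r[0],4),np.round(r[1],4),round(r[2],2), a[:,2].mean().round(4))
    def box(x0,x1,y0,y1,z0,z1):return (W[...,0]>x0)&(W[...,0]<x1)&(W[...,1]>y0)&(W[...,1]<y1)&(W[...,2]>z0)&(W[...,2]<z1)
    m=box(.4,.75,-.36,.25,.003,.02)
    m=cv2.morphologyEx(m.astype(np.uint8),cv2.MORPH_OPEN,np.ones((3,3)))>0
    rect(m,'base')
    rect(box(.45,.66,-.15,-.0,.08,.091),'boxtop')
    rect(box(.40,.47,.03,.10,.229,.2375),'pad')
    rect(box(.47,.70,-.02,.05,.22,.25),'hopplate')
    rect(box(.48,.65,-.28,-.12,.031,.040),'carr')
    rect(box(.53,.59,-.26,-.2,.095,.105),'posttop')
    rect(box(.45,.70,-.38,-.3,.025,.06),'stop')
E
```

```text
top base 17710 [ 0.5971 -0.0728] [0.2993 0.5952] 4.86 0.0077
top boxtop 543 [ 0.5473 -0.0715] [0.1006 0.1007] 4.96 0.0848
top pad 529 [0.44   0.0663] [0.039  0.0348] 7.12 0.2333
top hopplate 337 [0.5401 0.0123] [0.1168 0.0034] 4.87 0.2351
top carr 3523 [ 0.5567 -0.1838] [0.1003 0.136 ] 4.84 0.0355
top posttop 78 [ 0.5609 -0.2303] [0.0145 0.0148] 47.07 0.0989
top stop 839 [ 0.6111 -0.3342] [0.0633 0.1889] 79.61 0.0297
side base 9264 [ 0.5744 -0.0739] [0.3428 0.5973] 5.01 0.0076
side boxtop 8 [ 0.4977 -0.0613] [0.0023 0.0132] 6.8 0.0854
side pad 323 [0.4409 0.0687] [0.0389 0.0343] 6.22 0.2332
side hopplate 602 [0.5407 0.0131] [0.1165 0.0082] 5.25 0.2311
side carr 433 [ 0.5611 -0.229 ] [0.1004 0.0446] 4.04 0.0352
side posttop 29 [ 0.561  -0.2286] [0.0161 0.0131] 62.96 0.0987
side stop 291 [ 0.6095 -0.3343] [0.064  0.1868] 79.99 0.0294
```

Measured so far:
- Scene yaw is +4.9°.
- The spout is at about (0.5356, 0.0696). I got this from the pad and it agrees with the hopper plate.
- The box has to travel about 141 mm. The box rim gives 141.5 and the post gives 140.
- The post is at about (0.561, -0.230), with its top at z 0.10.

First I raise the arm and align the jaws with the rails.

Call:
drive_tool([
  [0, 0, -0.05, -0.114],
  [-0.01, -0.01, -0.05, -0.114],
  [-0.02, -0.03, -0.05, -0.114],
  [-0.025, -0.04, -0.01, 0],
  [-0.025, -0.045, 0, 0],
  [-0.025, -0.045, 0, 0],
  [-0.025, -0.045, 0, 0],
])

```text
clock: 0.8
ee_pos: [0.3085, 0.4542, 0.4031]
eef_rot: [0.174, -3.134, 0.012]
ft_force: [1.5, 0.5, 0.6]
width: 0.0857
```

Call:
drive_tool([
  [-0.02, -0.048, 0, 0.026],
  [-0.015, -0.048, 0, 0],
  [-0.015, -0.048, 0, 0],
  [-0.015, -0.048, 0, 0],
  [-0.01, -0.048, 0, 0],
  [-0.01, -0.048, 0, 0],
  [0, -0.048, 0, 0],
  [0, -0.048, 0, 0],
  [0, -0.048, 0, 0],
  [0, -0.048, 0, 0],
])

```text
clock: 1.8
ee_pos: [0.4313, -0.0242, 0.4045]
eef_rot: [0.127, -3.135, 0.011]
ft_force: [1.4, 0.3, 1.0]
width: 0.0856
```

```bash
cat >> h.py <<'E'
S=np.array([.5356,.0696]);X=np.array([.9963,.0854]);Y=np.array([-.0854,.9963])
def sc(p): d=np.asarray(p)[:2]-S; return np.array([d@X,d@Y,p[2]])
from scipy.spatial.transform import Rotation as R
def st():
    s=ctrl.observe();m=R.from_rotvec(s['eef_rot']).as_matrix()
    print('t',s['clock'],'scene',sc(s['ee_pos']).round(4),'yawy',np.degrees(np.arctan2(m[1,1],m[0,1])).round(2),'tilt',m[:,2].round(3),'F',s['ft_force'].round(1),'w',round(s['width'],4),'q',s['joint_pos'].round(2))
E
python3 -c "
from h import *
st()"
```

```text
t 1.8 scene [-0.1119 -0.0845  0.4045] yawy 94.66 tilt [-0.004 -0.007 -1.   ] F [1.4 0.3 1. ] w 0.0856 q [-0.76 -0.17  0.59  1.92  0.1   1.37  1.45]
```

Call:
drive_tool([
  [-0.025, -0.045, 0, 0],
  [-0.025, -0.045, 0, 0],
  [-0.025, -0.045, 0, 0],
  [-0.02, -0.045, 0.02, 0],
  [-0.015, -0.03, 0.04, 0],
  [0, 0, 0.05, 0],
  [0, 0, 0.04, 0],
  [0, 0, 0.01, 0],
])

```text
clock: 2.6
ee_pos: [0.5525, -0.2291, 0.2454]
eef_rot: [-0.12, 3.137, -0.015]
ft_force: [0.1, 0.1, 0.9]
width: 0.0852
```

```bash
python3 - <<'E'
from h import *
st();s=ctrl.observe();c=capture('wrist');save('w1',c['image'])
T=np.eye(4);T[:3,:3]=R.from_rotvec(s['eef_rot']).as_matrix();T[:3,3]=s['ee_pos'];W=world(c,T@c['hand_eye'])
D=W[...,:2]-S;sx=D@X;sy=D@Y
m=(abs(sx)<.03)&(abs(sy+.30)<.03)&(W[...,2]>.094)&(W[...,2]<.106)
print(m.sum(),np.percentile(sx[m],[0,50,100]),np.percentile(sy[m],[0,50,100]),np.argwhere(m).mean(0))
E
```

```text
t 2.6 scene [-0.0087 -0.299   0.2454] yawy 94.37 tilt [ 0.003 -0.009 -1.   ] F [0.1 0.1 0.9] w 0.0852 q [-0.37  0.4   0.85  1.83 -0.34  1.06  2.25]
186 [-0.00724928 -0.00023083  0.00841265] [-0.30885267 -0.30171757 -0.2946087 ] [198.16666667 320.87096774]
```

View pics/w1.png

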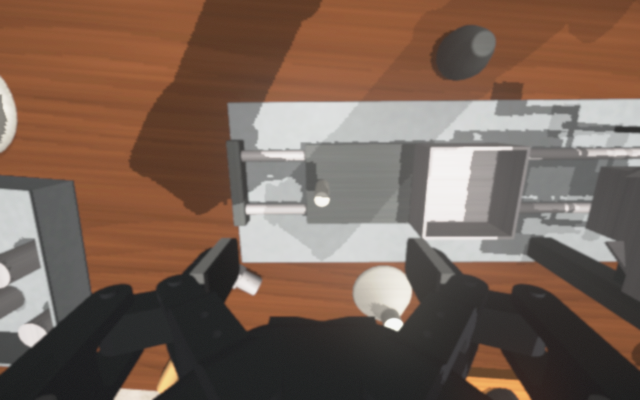

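Wrist view: the post's white tip is at (321,198), which is scene (0.000, -0.3017) and matches the earlier measurement. The jaws straddle it along the rail direction, so I'm descending.

Call:
drive_tool([
  [-0.008, -0.002, 0.04, 0],
  [0, 0, 0.045, 0],
  [0, 0, 0.04, 0],
  [0, 0, 0.03, 0],
  [0, 0, 0.01, 0],
])

```text
clock: 3.15
ee_pos: [0.57, -0.2311, 0.0867]
eef_rot: [-0.128, 3.122, -0.015]
ft_force: [0.2, 0.0, 0.5]
width: 0.0855
```

```bash
python3 -c "
from h import *
st()"
```

```text
t 3.15 scene [ 0.0085 -0.3025  0.0867] yawy 94.68 tilt [ 0.018 -0.009 -1.   ] F [0.2 0.  0.5] w 0.0855 q [-0.23  0.61  0.68  1.92 -0.54  0.78  2.41]
```

Call:
drive_tool([
  [0.008, 0, 0.012, 0],
  [0, 0, 0, 0],
])

```text
clock: 3.35
ee_pos: [0.5633, -0.2317, 0.0762]
eef_rot: [-0.13, 3.119, -0.015]
ft_force: [-0.5, 0.4, 0.2]
width: 0.0853
```

Call:
drive_tool([
  [0, 0, 0, 0],
  [0, 0, 0, 0],
  [0, 0, 0, 0],
  [0, 0, 0, 0],
  [0, 0, 0, 0],
  [0, 0, 0, 0],
  [0, 0, 0, 0],
], fingers=1, grip_force=40)

```text
clock: 4.05
ee_pos: [0.566, -0.232, 0.0816]
eef_rot: [-0.13, 3.112, -0.016]
ft_force: [1.6, -0.2, -1.6]
width: 0.0151
```

```bash
python3 -c "
from h import *
st()"
```

```text
t 4.05 scene [ 0.0046 -0.3031  0.0816] yawy 94.78 tilt [ 0.027 -0.009 -1.   ] F [ 1.6 -0.2 -1.6] w 0.0151 q [-0.22  0.61  0.67  1.93 -0.55  0.76  2.42]
```

Call:
drive_tool([
  [0, 0.01, 0, 0],
  [0, 0.018, 0, 0],
  [0, 0.02, 0, 0],
  [0, 0.02, 0, 0],
  [0, 0.02, 0, 0],
  [0, 0.016, 0, 0],
  [0, 0.008, 0, 0],
  [0, 0, 0, 0],
])

```text
clock: 4.85
ee_pos: [0.5568, -0.122, 0.0816]
eef_rot: [-0.121, 3.11, -0.025]
ft_force: [0.5, 2.2, -2.8]
width: 0.0148
```

```bash
python3 -c "
from h import *
st()"
```

```text
t 4.85 scene [ 0.0047 -0.1927  0.0816] yawy 94.44 tilt [ 0.03  -0.015 -0.999] F [ 0.5  2.2 -2.8] w 0.0148 q [-0.44  0.56  0.7   2.03 -0.54  0.71  2.24]
```

Call:
drive_tool([
  [0, 0.015, 0, 0],
  [0, 0.012, 0, 0],
  [0, 0.004, 0, 0],
  [0, 0, 0, 0],
  [0, 0, 0, 0],
])

```text
clock: 5.35
ee_pos: [0.5543, -0.0923, 0.0816]
eef_rot: [-0.118, 3.11, -0.027]
ft_force: [-0.5, 0.3, 1.5]
width: 0.015
```

```bash
python3 - <<'E'
from h import *
st()
c=capture('top');save('top1',c['image']);P=world(c)
D=P[...,:2]-S;sx=D@X;sy=D@Y;z=P[...,2]
m=(abs(sx)<.046)&(abs(z-.0355)<.006)&(sy<-.04)&(sy>-.22)
print('carriage',m.sum(),np.percentile(sy[m],[.5,50,99.5]))
m=(abs(sx)<.055)&(abs(z-.086)<.005)&(sy<.08)&(sy>-.09)
print('box rim',m.sum(),np.percentile(sx[m],[1,99]),np.percentile(sy[m],[.5,5,50,95,99.5]) )
# before
import pickle
P=world(pickle.load(open('top0.pkl','rb')));D=P[...,:2]-S;sx=D@X;sy=D@Y;z=P[...,2]
m=(abs(sx)<.046)&(abs(z-.0355)<.006)&(sy<-.18)&(sy>-.36)
print('carriage0',m.sum(),np.percentile(sy[m],[.5,50,99.5]))
m=(abs(sx)<.055)&(abs(z-.086)<.005)&(sy<-.08)&(sy>-.23)
print('rim0',m.sum(),np.percentile(sy[m],[.5,5,50,95,99.5]))
E
```

```text
t 5.35 scene [ 0.0048 -0.1629  0.0816] yawy 94.33 tilt [ 0.03  -0.016 -0.999] F [-0.5  0.3  1.5] w 0.015 q [-0.51  0.55  0.71  2.05 -0.54  0.7   2.19]
carriage 953 [-0.14826868 -0.10136802 -0.0608932 ]
box rim 110 [-0.05054176 -0.04767652] [-0.05225673 -0.04823944 -0.0048245   0.04030035  0.04512004]
carriage0 3453 [-0.32055261 -0.25670586 -0.18063433]
rim0 511 [-0.19177116 -0.19093594 -0.14461569 -0.09177332 -0.09127632]
```

View pics/top1.png

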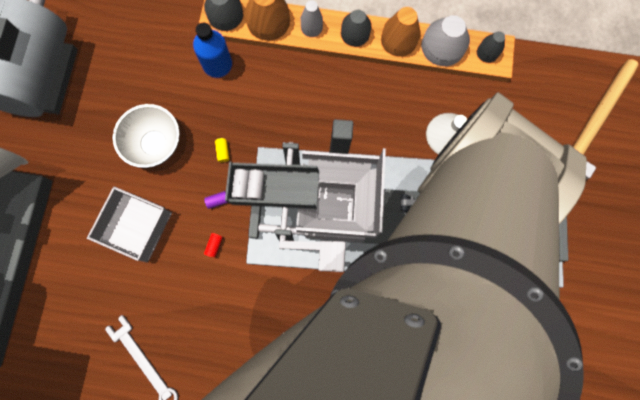

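Box is about 1.5 mm short, by both TCP travel and the rim edge. I'll nudge it, release and rise.

Call:
drive_tool([
  [0, 0.002, 0, 0],
  [0, 0, 0, 0],
  [0, 0, 0, 0],
])

```text
clock: 5.7
ee_pos: [0.5542, -0.091, 0.0816]
eef_rot: [-0.116, 3.11, -0.027]
ft_force: [-0.3, 0.2, 2.4]
width: 0.0151
```

```bash
python3 -c "
from h import *
st()"
```

```text
t 5.7 scene [ 0.0048 -0.1615  0.0816] yawy 94.26 tilt [ 0.03  -0.016 -0.999] F [-0.3  0.2  2.4] w 0.0151 q [-0.51  0.55  0.71  2.05 -0.54  0.7   2.18]
```

Call:
drive_tool([
  [0, 0, 0, 0],
  [0, 0, 0, 0],
  [0, 0, 0, 0],
  [0, 0, 0, 0],
], fingers=0.3)

```text
clock: 6.1
ee_pos: [0.5545, -0.0916, 0.0815]
eef_rot: [-0.116, 3.109, -0.029]
ft_force: [-0.4, -0.2, 1.1]
width: 0.0598
```

Call:
drive_tool([
  [0, 0, -0.02, 0],
  [0, 0, -0.035, 0],
  [0, 0, -0.045, 0],
  [0, 0, -0.05, 0],
  [0, 0, -0.05, 0],
  [0, 0, -0.05, 0],
  [0, 0, -0.02, 0],
  [0, 0, 0, 0],
])

```text
clock: 6.9
ee_pos: [0.545, -0.0885, 0.3579]
eef_rot: [-0.111, 3.113, -0.03]
ft_force: [-0.1, 0.2, -0.9]
width: 0.0597
```

```bash
python3 - <<'E'
from h import *
st();s=ctrl.observe();c=capture('wrist');save('w2',c['image'])
T=np.eye(4);T[:3,:3]=R.from_rotvec(s['eef_rot']).as_matrix();T[:3,3]=s['ee_pos'];W=world(c,T@c['hand_eye'])
D=W[...,:2]-S;sx=D@X;sy=D@Y;z=W[...,2]
m=(abs(sx)<.03)&(abs(sy+.16)<.03)&(z>.094)&(z<.106)
print('post',m.sum(),np.percentile(sx[m],[0,50,100]),np.percentile(sy[m],[0,50,100]))
m=(sx>-.13)&(sx<-.065)&(abs(sy)<.04)&(z>.226)&(z<.24)
if m.sum(): print('pad',m.sum(),np.percentile(sx[m],[1,50,99]),np.percentile(sy[m],[1,50,99]),z[m].mean())
E
```

```text
t 6.9 scene [-0.0041 -0.1583  0.3579] yawy 94.05 tilt [ 0.027 -0.019 -0.999] F [-0.1  0.2 -0.9] w 0.0597 q [-0.84  0.17  1.01  1.81 -0.14  1.22  1.85]
post 100 [-0.00721617 -0.00020956  0.00814977] [-0.16938069 -0.16238662 -0.15542606]
pad 1878 [-0.11319833 -0.09418724 -0.0742178 ] [-0.01253233  0.00195032  0.0213396 ] 0.23309081448031693
```

View pics/w2.png

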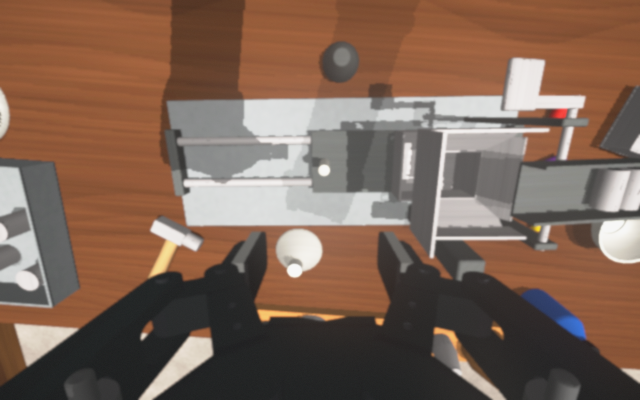

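Wrist view: the post tip is at (323,169), scene y -0.1624, and the pad at (523,83) reads y 0.0044 where 0.006 is expected. That gives this view about -1.6 mm of bias, so the box is within about 1 mm of centred. Next I close the fingers and move over the pad.

Call:
drive_tool([
  [0.015, 0.02, 0, 0.01],
  [0.018, 0.03, 0, 0],
  [0.018, 0.03, 0, 0],
  [0.018, 0.03, 0, 0],
  [0.015, 0.03, 0, 0],
  [0.01, 0.02, 0, 0],
  [0, 0, 0, 0],
  [0, 0, 0, 0],
], fingers=1)

```text
clock: 7.75
ee_pos: [0.4335, 0.0694, 0.3423]
eef_rot: [-0.095, 3.122, -0.042]
ft_force: [-0.1, -0.4, -0.9]
width: 0.0
```

```bash
python3 - <<'E'
from h import *
st()
import pickle
P=world(pickle.load(open('top0.pkl','rb')));D=P[...,:2]-S;sx=D@X;sy=D@Y;z=P[...,2]
m=(sx>-.075)&(sx<-.03)&(sy>-.05)&(sy<.1)
print('max z near pad',z[m].max())
c=capture('side');save('side1',c['image'])
E
```

```text
t 7.75 scene [-0.1018  0.0086  0.3423] yawy 93.47 tilt [ 0.019 -0.026 -0.999] F [-0.1 -0.4 -0.9] w 0.0 q [-1.16 -0.15  0.76  2.02  0.14  1.22  1.18]
max z near pad 0.20960747084890596
```

View pics/side1.png

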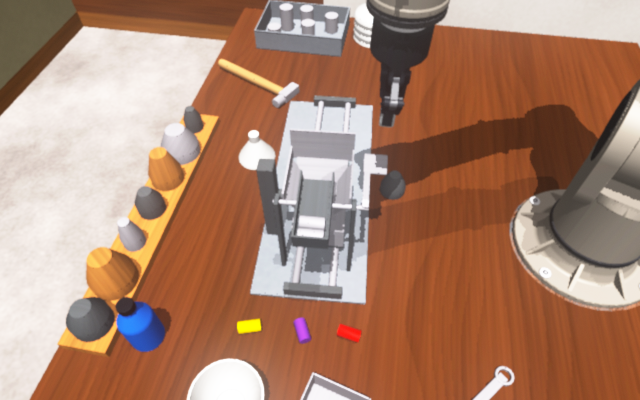

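Side view: the closed fingers are above the pad (375,163), and both bushings are still in the pan at (312,228). Descending to just above the pad.

Call:
drive_tool([
  [-0.004, -0.002, 0.02, 0],
  [0, 0, 0.025, 0],
  [0, 0, 0.02, 0],
  [0, 0, 0.01, 0],
  [0, 0, 0, 0],
])

```text
clock: 8.3
ee_pos: [0.4411, 0.0609, 0.2641]
eef_rot: [-0.083, 3.122, -0.046]
ft_force: [1.3, -0.1, 0.9]
width: -0.0002
```

```bash
python3 -c "
from h import *
st()"
```

```text
t 8.3 scene [-0.0949 -0.0006  0.2641] yawy 93.01 tilt [ 0.019 -0.029 -0.999] F [ 1.3 -0.1  0.9] w -0.0002 q [-1.15 -0.02  0.85  2.12  0.06  1.02  1.3 ]
```

Call:
drive_tool([
  [0.002, 0.006, 0.003, 0.02],
  [0, 0, 0.01, 0.02],
  [0, 0.0, 0.008, 0],
  [0, 0, 0, 0],
])

```text
clock: 8.7
ee_pos: [0.441, 0.065, 0.2435]
eef_rot: [-0.014, 3.121, -0.045]
ft_force: [-1.4, 2.4, 1.5]
width: 0.0001
```

```bash
python3 -c "
from h import *
st()"
```

```text
t 8.7 scene [-0.0946  0.0035  0.2435] yawy 90.5 tilt [ 0.021 -0.029 -0.999] F [-1.4  2.4  1.5] w 0.0001 q [-1.14  0.02  0.86  2.15  0.02  0.97  1.28]
```

Call:
drive_tool([
  [0, 0.001, 0.012, 0],
  [0, 0, 0.012, 0],
  [0, 0, 0.011, 0],
  [0, 0, 0.005, 0],
  [0, 0, 0, 0],
])

```text
clock: 9.2
ee_pos: [0.4434, 0.0646, 0.2031]
eef_rot: [-0.015, 3.119, -0.043]
ft_force: [-0.7, 0.9, 2.8]
width: 0.0003
```

```bash
python3 -c "
from h import *
st();c=capture('side');save('side2',c['image']);c=capture('top');save('top2',c['image'])"
```

```text
t 9.2 scene [-0.0923  0.0028  0.2031] yawy 90.53 tilt [ 0.023 -0.028 -0.999] F [-0.7  0.9  2.8] w 0.0003 q [-1.11  0.11  0.87  2.19 -0.07  0.86  1.38]
```

View pics/side2.png

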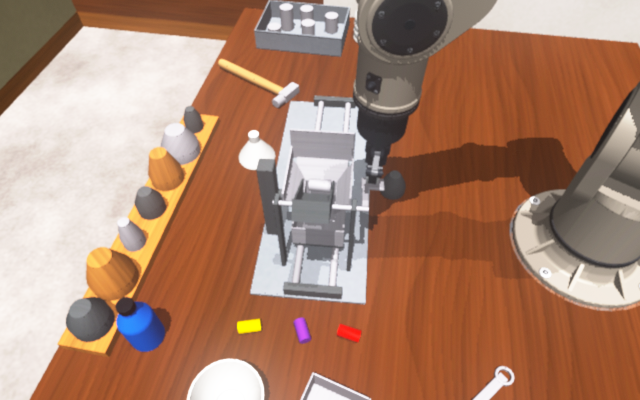

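Side view: the pan is tipped, and a bushing is rolling out at about (318,187). I'll press about 2 mm further and hold.

Call:
drive_tool([
  [0, 0.001, 0.002, 0],
  [0, 0, 0, 0],
  [0, 0, 0, 0],
  [0, 0, 0, 0],
  [0, 0, 0, 0],
  [0, 0, 0, 0],
  [0, 0, 0, 0],
  [0, 0, 0, 0],
  [0, 0, 0, 0],
  [0, 0, 0, 0],
])

```text
clock: 10.3
ee_pos: [0.4434, 0.0651, 0.2023]
eef_rot: [-0.014, 3.118, -0.042]
ft_force: [-1.3, -1.6, 2.3]
width: -0.0
```

```bash
python3 -c "
from h import *
st();c=capture('side');b=capture('top')
save('c3',np.hstack([cv2.resize(c['image'][100:300,220:420],None,fx=2,fy=2),cv2.resize(b['image'][120:320,220:420],None,fx=2,fy=2)]))"
```

```text
t 10.3 scene [-0.0922  0.0033  0.2023] yawy 90.51 tilt [ 0.023 -0.027 -0.999] F [-1.3 -1.6  2.3] w -0.0 q [-1.11  0.11  0.87  2.19 -0.07  0.86  1.38]
```

View pics/c3.png

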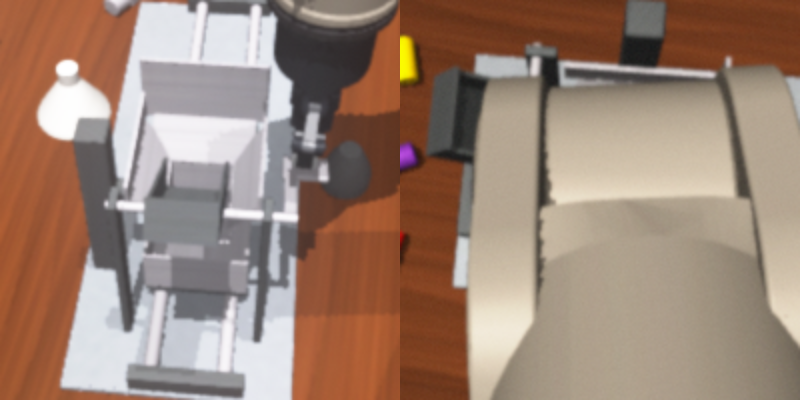

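The pan is tipped, and no bushing is visible in the hopper. I'll lift off and look.

Call:
drive_tool([
  [0, 0, -0.015, 0],
  [0, 0, -0.02, 0],
  [0, 0, -0.03, 0],
  [0, 0, -0.045, 0],
  [0, 0, -0.045, 0],
  [0, 0, -0.045, 0],
  [0, -0.03, -0.02, 0],
  [0, -0.045, 0, 0],
  [0, -0.045, 0, 0],
  [0, -0.045, 0, 0],
])

```text
clock: 11.4
ee_pos: [0.4395, -0.0929, 0.4366]
eef_rot: [-0.029, 3.115, -0.044]
ft_force: [-0.2, -0.4, -0.2]
width: 0.0001
```

Call:
drive_tool([
  [0, -0.045, 0, 0],
  [0, -0.045, 0, 0],
  [0, -0.04, 0, 0],
  [0, 0, 0, 0],
])

```text
clock: 11.8
ee_pos: [0.4402, -0.2344, 0.4399]
eef_rot: [-0.017, 3.113, -0.037]
ft_force: [-0.5, 0.2, 0.2]
width: -0.0002
```

```bash
python3 -c "
from h import *
st();c=capture('side');b=capture('top');import pickle;pickle.dump(b,open('top4.pkl','wb'))
save('c4',np.hstack([cv2.resize(c['image'][100:300,220:420],None,fx=2,fy=2),cv2.resize(b['image'][120:320,220:420],None,fx=2,fy=2)]))
save('top4',b['image'])"
```

```text
t 11.8 scene [-0.121  -0.2947  0.4399] yawy 90.6 tilt [ 0.028 -0.024 -0.999] F [-0.5  0.2  0.2] w -0.0002 q [-1.13 -0.38  1.17  1.78  0.37  1.49  1.57]
```

View pics/c4.png

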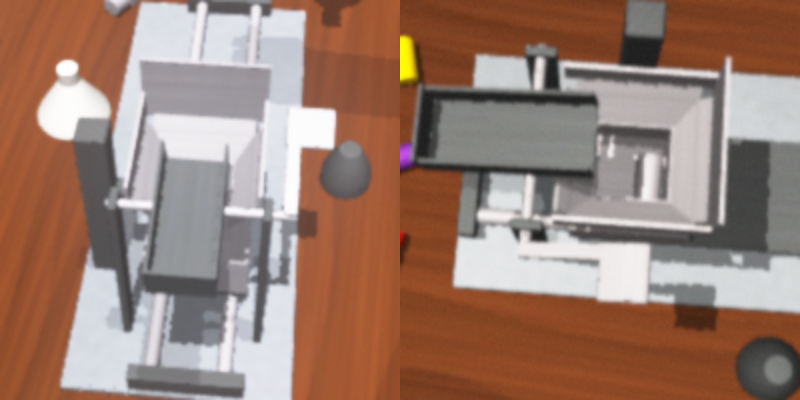

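The pan is empty and the pad has sprung back. One bushing shows through the spout at crop (648,175), so I need its height, the second bushing, and the box position.

```bash
python3 - <<'E'
from h import *
import pickle
b=pickle.load(open('top4.pkl','rb'));P=world(b);D=P[...,:2]-S;sx=D@X;sy=D@Y;z=P[...,2]
u=slice(315,362);v=slice(178,228)
m=np.zeros(z.shape,bool);m[v,u]=1
k=m&(z<.09)&(z>.02)
print('through spout z hist',np.histogram(z[k],bins=np.arange(.03,.09,.006)))
k2=k&(z>.047);print('objs',k2.sum(),np.percentile(sx[k2],[2,50,98]),np.percentile(sy[k2],[2,50,98]))
n,l,s,c=cv2.connectedComponentsWithStats(k2.astype(np.uint8));
for i in range(1,n):
    if s[i,4]>8: q=l==i;print(s[i],sx[q].mean(),sy[q].mean(),z[q].max())
q=(abs(sx)<.055)&(abs(z-.086)<.004)&(sy<.12)&(sy>-.09);q&=~m
print('rim',q.sum(),np.percentile(sx[q],[1,99]),np.percentile(sy[q],[.5,5,50,95,99.5]))
save('z4',cv2.resize(b['image'][165:235,300:385],None,fx=8,fy=8,interpolation=cv2.INTER_CUBIC))
E
```

```text
through spout z hist (array([ 36, 727,   3,  13,   1,   0,   3,  61, 211]), array([0.03 , 0.036, 0.042, 0.048, 0.054, 0.06 , 0.066, 0.072, 0.078,
       0.084]))
objs 295 [-1.86137383e-02  2.95841034e-05  1.89337282e-02] [-0.02645676 -0.01562803 -0.0061519 ]
[337 197  14  23 295] 0.00018401951405775763 -0.015787617831543095 0.08573210255160135
rim 100 [-0.05047482 -0.04767333] [-0.05046116 -0.04582815 -0.00309817  0.0411537   0.04774844]
```

View pics/z4.png

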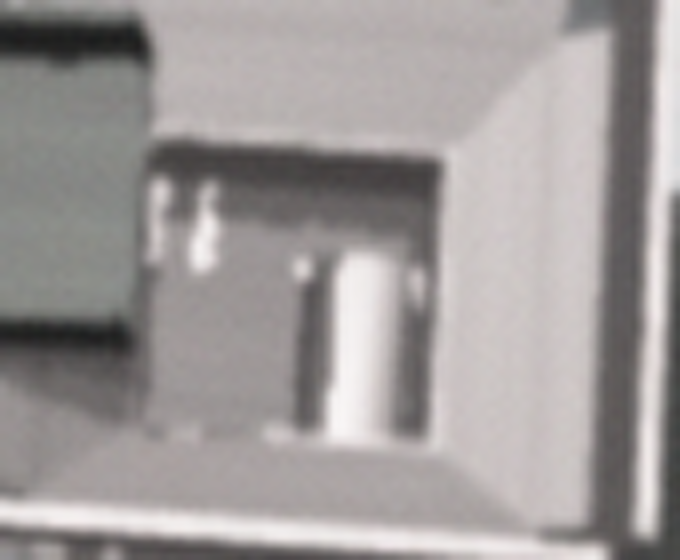

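The box floor reads 0.039, as it should. The visible bushing's top is at z 0.086, though, so it seems to rest on the other one instead of the floor. I'll look down the spout with the wrist camera.

Call:
drive_tool([
  [-0.015, 0.04, 0, -0.06],
  [-0.015, 0.045, 0, 0],
  [-0.015, 0.045, 0, 0],
  [-0.015, 0.045, 0, 0],
  [-0.015, 0.045, 0, 0],
  [-0.015, 0.03, 0, 0],
  [-0.015, 0.02, 0, 0],
  [0, 0, 0, 0],
])

```text
clock: 12.7
ee_pos: [0.5272, 0.0699, 0.4332]
eef_rot: [-0.145, 3.112, -0.036]
ft_force: [-0.7, 0.1, 0.4]
width: 0.0002
```

```bash
cat > wl.py <<'E'
from h import *
import sys,pickle
st();s=ctrl.observe();c=capture('wrist');n=sys.argv[1];save(n,c['image'])
T=np.eye(4);T[:3,:3]=R.from_rotvec(s['eef_rot']).as_matrix();T[:3,3]=s['ee_pos'];T=T@c['hand_eye'];W=world(c,T)
print('cam',sc(T[:3,3]),T[:3,2])
D=W[...,:2]-S;sx=D@X;sy=D@Y;z=W[...,2];pickle.dump((sx,sy,z,c['image']),open(n+'.pkl','wb'))
k=(abs(sx)<.05)&(abs(sy)<.05)&(z>.045)&(z<.095)
_,l,q,_=cv2.connectedComponentsWithStats(k.astype(np.uint8))
for i in range(1,len(q)):
    if q[i,4]>15: a=l==i;print(q[i],sx[a].min(),sx[a].max(),sy[a].min(),sy[a].max(),np.percentile(z[a],[5,50,95]))
E
python3 wl.py w5
```

```text
t 12.7 scene [-0.0083  0.001   0.4332] yawy 95.31 tilt [ 0.027 -0.022 -0.999] F [-0.7  0.1  0.4] w 0.0002 q [-1.39  0.06  1.21  1.73 -0.03  1.37  1.48]
cam [-0.07682898  0.00294494  0.55360841] [ 0.28394776  0.00342134 -0.95883365]
[311 150  13  24 304] -0.019001028123095703 0.02108715864409449 -0.02698459740591614 -0.006334133590448279 [0.05034731 0.07940734 0.08190218]
```

View pics/w5.png

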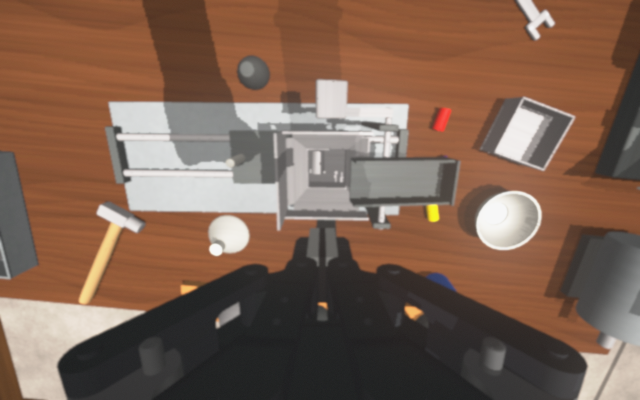

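```bash
python3 - <<'E'
from h import *
import pickle
sx,sy,z,im=pickle.load(open('w5.pkl','rb'))
save('w5z',np.hstack([cv2.resize(im[135:195,290:360],None,fx=8,fy=8,interpolation=2)]))
for r in (153,157,162,167,171): print(r,[(round(1e3*sy[r,c]),round(1e3*sx[r,c]),round(1e3*z[r,c])) for c in range(302,350,2)])
E
```

```text
153 [(-36, -23, 146), (-33, -23, 143), (-30, -22, 138), (-29, -19, 118), (-31, -9, 40), (-25, -14, 78), (-21, -15, 82), (-18, -15, 81), (-15, -15, 81), (-11, -14, 79), (-8, -14, 76), (-5, -9, 38), (-1, -9, 37), (2, -9, 38), (6, -9, 38), (10, -9, 37), (14, -9, 38), (17, -9, 35), (21, -9, 38), (25, -9, 37), (28, -9, 37), (32, -9, 38), (29, -23, 140), (32, -23, 141)]
157 [(-36, -17, 146), (-33, -17, 143), (-30, -16, 139), (-29, -13, 119), (-31, -1, 37), (-25, -7, 78), (-21, -7, 79), (-18, -8, 83), (-15, -8, 80), (-11, -7, 79), (-8, -7, 75), (-5, -2, 38), (-1, -2, 37), (3, -2, 37), (6, -2, 37), (10, -2, 37), (14, -2, 37), (17, -2, 37), (21, -2, 37), (25, -2, 37), (29, -2, 38), (32, -2, 37), (30, -17, 138), (32, -17, 142)]
162 [(-36, -9, 145), (-33, -9, 142), (-30, -9, 139), (-29, -5, 120), (-31, 8, 38), (-25, 2, 77), (-21, 1, 80), (-18, 1, 80), (-14, 1, 83), (-11, 1, 80), (-8, 2, 75), (-5, 8, 37), (-1, 8, 38), (3, 8, 39), (6, 8, 39), (10, 8, 38), (14, 8, 38), (18, 7, 39), (21, 8, 37), (25, 8, 37), (29, 8, 36), (29, -3, 99), (30, -9, 139), (33, -10, 142)]
167 [(-36, -2, 147), (-33, -2, 143), (-31, -1, 138), (-29, 3, 119), (-31, 18, 37), (-25, 10, 78), (-21, 10, 80), (-18, 9, 82), (-14, 9, 82), (-11, 10, 79), (-8, 11, 73), (-5, 18, 36), (-1, 17, 38), (3, 17, 39), (7, 17, 37), (10, 17, 37), (14, 17, 37), (18, 17, 37), (22, 17, 38), (25, 17, 38), (29, 17, 37), (29, 5, 105), (30, -1, 138), (33, -2, 143)]
171 [(-36, 4, 146), (-33, 5, 142), (-31, 5, 139), (-29, 9, 120), (-31, 26, 36), (-25, 17, 78), (-21, 17, 81), (-18, 16, 82), (-14, 16, 82), (-11, 17, 78), (-8, 18, 75), (-5, 25, 39), (-1, 25, 37), (3, 25, 38), (7, 25, 37), (10, 25, 38), (14, 25, 37), (18, 25, 37), (22, 24, 38), (26, 25, 36), (29, 25, 37), (29, 11, 107), (30, 5, 138), (33, 4, 142)]
```

View pics/w5z.png

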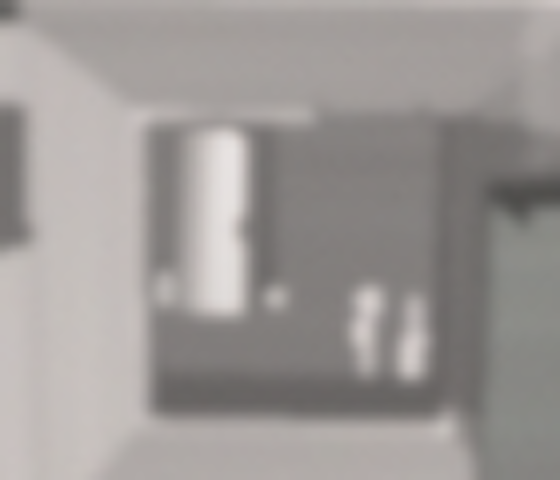

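Wrist crop: one bushing lies along x at scene y -16 mm with its top at about 82 mm. Bare floor (37–38 mm) shows on both sides of it. So it is balanced exactly on top of the second bushing (39+22+22=83), which hides that one. To settle the stack and see both, I'll re-grip the post and jog the box a few mm.

Call:
drive_tool([
  [-0.003, -0.03, 0, 0.006],
  [-0.002, -0.045, 0, 0],
  [-0.002, -0.045, 0, 0],
  [0, -0.03, 0.02, 0],
  [0, -0.008, 0.04, 0],
  [0, 0, 0.045, 0],
  [0, 0, 0.045, 0],
  [0, 0, 0.03, 0],
  [0, 0, 0.01, 0],
  [0, 0, 0, 0],
], fingers=0.2)

```text
clock: 13.75
ee_pos: [0.5482, -0.0957, 0.2388]
eef_rot: [-0.138, 3.117, -0.026]
ft_force: [-0.5, 0.6, 0.7]
width: 0.0684
```

```bash
python3 -c "
from h import *
st()"
```

```text
t 13.75 scene [-0.0016 -0.1658  0.2388] yawy 95.06 tilt [ 0.023 -0.015 -1.   ] F [-0.5  0.6  0.7] w 0.0684 q [-0.79  0.39  1.07  1.94 -0.39  1.01  2.11]
```

Call:
drive_tool([
  [0, 0.004, 0.03, 0],
  [0, 0.001, 0.045, 0],
  [0, 0, 0.04, 0],
  [0, 0, 0.03, 0],
  [0, 0, 0.01, 0],
  [0, 0, 0, 0],
])

```text
clock: 14.35
ee_pos: [0.5592, -0.0898, 0.0894]
eef_rot: [-0.146, 3.102, -0.018]
ft_force: [0.1, 0.7, 0.4]
width: 0.0682
```

```bash
python3 -c "
from h import *
st()"
```

```text
t 14.35 scene [ 0.0099 -0.1608  0.0894] yawy 95.37 tilt [ 0.037 -0.01  -0.999] F [0.1 0.7 0.4] w 0.0682 q [-0.59  0.59  0.83  2.04 -0.64  0.74  2.3 ]
```

Call:
drive_tool([
  [0.007, 0, 0.01, 0],
  [0, 0, 0, 0],
  [0, 0, 0, 0],
  [0, 0, 0, 0],
  [0, 0, 0, 0],
  [0, 0, 0, 0],
], fingers=1)

```text
clock: 14.95
ee_pos: [0.5547, -0.0899, 0.0835]
eef_rot: [-0.148, 3.095, -0.017]
ft_force: [3.5, -2.9, -13.5]
width: 0.015
```

```bash
python3 -c "
from h import *
st()"
```

```text
t 14.95 scene [ 0.0054 -0.1605  0.0835] yawy 95.44 tilt [ 0.043 -0.009 -0.999] F [  3.5  -2.9 -13.5] w 0.015 q [-0.58  0.58  0.82  2.06 -0.65  0.72  2.31]
```

Call:
drive_tool([
  [0, -0.008, 0, 0],
  [0, 0.008, 0, 0],
  [0, -0.008, 0, 0],
  [0, 0.008, 0, 0],
  [0, 0, 0, 0],
  [0, 0, 0, 0],
])

```text
clock: 15.55
ee_pos: [0.5548, -0.0913, 0.0835]
eef_rot: [-0.147, 3.096, -0.016]
ft_force: [1.9, -2.2, -9.9]
width: 0.0149
```

```bash
python3 -c "
from h import *
st();b=capture('top');save('z6',cv2.resize(b['image'][165:235,300:385],None,fx=8,fy=8,interpolation=2))
P=world(b);D=P[...,:2]-S;sx=D@X;sy=D@Y;z=P[...,2]
for r in (203,208,213): print([(round(1e3*sy[r,c]),round(1e3*z[r,c])) for c in range(316,358,2)])
"
```

```text
t 15.55 scene [ 0.0054 -0.162   0.0835] yawy 95.41 tilt [ 0.043 -0.009 -0.999] F [ 1.9 -2.2 -9.9] w 0.0149 q [-0.58  0.58  0.82  2.06 -0.65  0.72  2.31]
[(31, 210), (28, 56), (25, 56), (21, 38), (17, 39), (14, 39), (10, 40), (7, 39), (3, 40), (0, 40), (-4, 41), (-8, 39), (-11, 35), (-14, 54), (-17, 59), (-21, 59), (-24, 58), (-27, 60), (30, 881), (-29, 134), (-31, 140)]
[(31, 208), (27, 59), (24, 55), (20, 39), (17, 38), (13, 37), (10, 38), (6, 41), (3, 39), (-1, 41), (-5, 37), (-8, 37), (-12, 39), (-14, 57), (-18, 59), (-21, 60), (-24, 60), (-28, 59), (-32, 56), (-29, 140), (-32, 140)]
[(30, 139), (27, 57), (23, 54), (20, 41), (16, 38), (13, 35), (9, 38), (5, 36), (2, 39), (-2, 38), (-5, 40), (-9, 38), (-12, 49), (-15, 59), (-18, 57), (-21, 61), (-25, 59), (-28, 59), (-28, 106), (-29, 139), (-32, 140)]
```

View pics/z6.png

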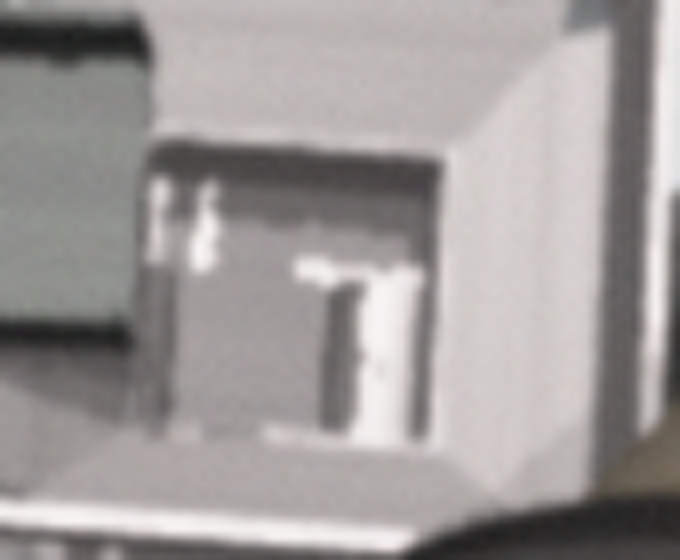

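The stack has settled. One bushing lies at y about -23 mm with its top at 60 mm, and the other at y about +28 or more with its near flank at 55–59 mm, so both are on the box floor. I'll bring the box back the 1.5 mm it lost, then release.

Call:
drive_tool([
  [0, 0.002, 0, 0],
  [0, 0, 0, 0],
  [0, 0, 0, 0],
])

```text
clock: 15.9
ee_pos: [0.5547, -0.09, 0.0835]
eef_rot: [-0.146, 3.096, -0.017]
ft_force: [2.1, 0.8, -9.3]
width: 0.0146
```

```bash
python3 -c "
from h import *
st()"
```

```text
t 15.9 scene [ 0.0054 -0.1606  0.0835] yawy 95.37 tilt [ 0.043 -0.009 -0.999] F [ 2.1  0.8 -9.3] w 0.0146 q [-0.58  0.58  0.82  2.06 -0.65  0.72  2.31]
```

Call:
drive_tool([
  [0, 0, 0, 0],
  [0, 0, 0, 0],
  [0, 0, 0, 0],
  [0, 0, 0, 0],
], fingers=0.3)

```text
clock: 16.3
ee_pos: [0.5555, -0.0909, 0.0846]
eef_rot: [-0.145, 3.094, -0.018]
ft_force: [-0.2, 0.9, 0.1]
width: 0.0598
```

Call:
drive_tool([
  [0, 0, -0.02, 0],
  [0, 0, -0.035, 0],
  [0, 0, -0.045, 0],
  [0, 0, -0.05, 0],
  [0, 0, -0.05, 0],
  [0, 0, -0.05, 0],
  [0, 0, -0.05, 0],
  [0, -0.03, -0.03, 0],
  [0.01, -0.045, 0, 0],
  [0.02, -0.045, 0, 0],
])

```text
clock: 17.3
ee_pos: [0.5244, -0.2058, 0.4228]
eef_rot: [-0.167, 3.094, -0.018]
ft_force: [1.3, -0.6, -0.3]
width: 0.0599
```

Call:
drive_tool([
  [0.02, -0.045, 0, 0],
  [0.02, -0.04, 0, 0],
  [0.02, -0.03, 0, 0],
  [0, 0, 0, 0],
])

```text
clock: 17.7
ee_pos: [0.4709, -0.3375, 0.4234]
eef_rot: [-0.156, 3.091, -0.02]
ft_force: [-0.9, -0.1, -0.0]
width: 0.06
```

```bash
python3 - <<'E'
from h import *
st();b=capture('top');c=capture('side');save('top7',b['image']);save('side7',c['image'])
P=world(b);D=P[...,:2]-S;sx=D@X;sy=D@Y;z=P[...,2]
m=(abs(sx)<.03)&(abs(sy+.16)<.03)&(z>.095)&(z<.105)
r=cv2.minAreaRect(np.c_[sx[m],sy[m]].astype(np.float32));print('post',m.sum(),r)
m=(abs(sx)<.046)&(abs(z-.0355)<.006)&(sy<-.04)&(sy>-.24);print('carriage',np.percentile(sy[m],.5))
q=(abs(sx)<.055)&(abs(z-.086)<.004)&(sy<.12)&(sy>-.09)
print('rim',q.sum(),np.percentile(sy[q],[.5,50,99.5]))
for r in (203,208,213): print([(round(1e3*sy[r,k]),round(1e3*z[r,k])) for k in range(316,358,3)])
E
```

```text
t 17.7 scene [-0.0993 -0.4001  0.4234] yawy 95.77 tilt [ 0.047 -0.011 -0.999] F [-0.9 -0.1 -0. ] w 0.06 q [-0.46  0.25  1.22  1.66 -0.27  1.36  2.47]
post 69 ((-0.0006046583876013756, -0.16013485193252563), (0.013650045730173588, 0.014196544885635376), 6.306366443634033)
carriage -0.180631714341836
rim 104 [-0.05069095 -0.00148567  0.0477238 ]
[(31, 211), (26, 58), (21, 39), (16, 39), (10, 37), (5, 38), (0, 38), (-6, 40), (-11, 49), (-15, 61), (-20, 60), (-26, 59), (-31, 52), (-30, 139)]
[(31, 208), (26, 57), (20, 37), (15, 39), (10, 38), (4, 38), (-1, 39), (-6, 38), (-11, 53), (-16, 59), (-21, 61), (-26, 60), (-33, 38), (-30, 142)]
[(30, 141), (25, 54), (20, 38), (14, 39), (9, 40), (4, 36), (-2, 39), (-7, 39), (-11, 56), (-16, 60), (-21, 63), (-27, 57), (-29, 104), (-30, 142)]
```

View pics/top7.png

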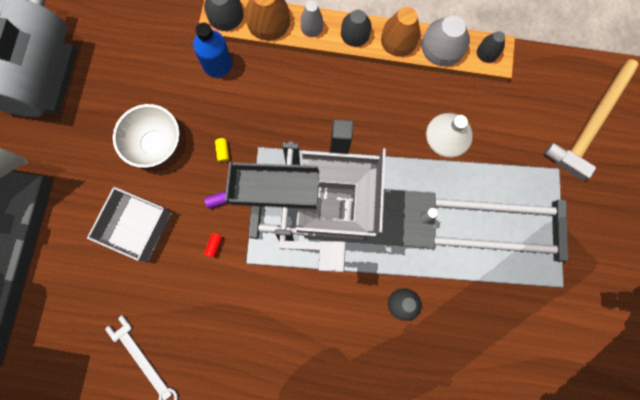

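Top view: the pan (273,186) is empty, the pad (332,256) is back up, the post (432,215) is at y -160.1 mm, and nothing has fallen. The arm touches nothing, so I'm handing the job in.

```bash
python3 -c "
from h import *
print(ctrl.job_done());st()"
```

```text
the job is handed in; nothing more can be done
None
the job is handed in; nothing more can be done
```

The job is handed in at about 18 s of the 46 s allowed: the box stands centred under the spout and both bushings are in it.

**What I did**
- I gripped the handle post and slid the box about 141 mm along the rails.
- I then pressed the pad about 51 mm with closed fingers and held it for over a second. The pan emptied and the pad sprang back.
- The two bushings had landed stacked exactly one on the other. I re-gripped the post, jogged the box a few mm to settle them, put it back and retracted. The fingers never touched the bushings.

**Last checks**
- **Box position:** the post reads y -160.1 mm and the rim spans about -50.7 to at least +47.7 mm, so the box is centred within about 1 mm. The carriage-plate edge disagrees slightly, putting it about 1.5 mm short.
- **Bushings:** one lies at y about -21 mm with its top at 60 mm. The other lies at y about +28 mm or more, beside the +y wall, and only its near flank (54–58 mm) could be seen. Those heights fit a bushing lying on the box floor.
- **Forces:** the highest wrist force I read was about 14 N, when gripping the post the second time.

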